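Click-test the tub's spare drain plugs

TASK

Test the two push-click drain plugs by pressing each cap all the way down from above and letting go. The one whose cap stays down is good: leave it standing where it is with its cap down. The one whose cap springs back up is faulty: stand it upright in the shallow white rectangular tray.

Things in the scene. Friction and masses are not known exactly. Their poses are not given: they have to be found in the camera images.
- plug_a: One of two identical-looking round drain plugs, loose, 0.3 kg, upright. Brass foot nut 54 mm across, 14 mm high; brass tube 40 mm across; steel flange 52 mm across from 52 to 66 mm height (grip it from above); over it a flat steel push cap 44 mm across, 5.5 mm thick, on a stem: its top is at 82 mm when up, 72 mm when down. Origin: centre of the underside, z up. Only pressing shows if it is the faulty one.
- plug_b: One of two identical-looking round drain plugs, loose, 0.3 kg, upright. Brass foot nut 54 mm across, 14 mm high; brass tube 40 mm across; steel flange 52 mm across from 52 to 66 mm height (grip it from above); over it a flat steel push cap 44 mm across, 5.5 mm thick, on a stem: its top is at 82 mm when up, 72 mm when down. Origin: centre of the underside, z up. Only pressing shows if it is the faulty one.
- plug_a_cap (a joint): Cap of plug_a: how far it is pressed down, m. 0 = up, 0.010 = fully down against the stop. Both need 2 to 5 N to press. A good plug's cap stays down where it was pressed to; a faulty one springs back up to 0 as soon as it is let go.
- plug_b_cap (a joint): Cap of plug_b: how far it is pressed down, m. 0 = up, 0.010 = fully down against the stop. Both need 2 to 5 N to press. A good plug's cap stays down where it was pressed to; a faulty one springs back up to 0 as soon as it is let go.
- tray: Shallow white rectangular reject tray, fixed, 160 mm along its x, 130 mm along its y, walls 20 mm high, 3 mm thick, floor 3 mm thick. Origin: centre of its underside, on the worktop, to the robot's right of the plugs. Other things (bowl, bottle, rubber stopper, brush) stand beyond or left of the work, 40 mm or more clear of it; the tallest, the bottle, is 150 mm high.
Mind the look-alikes: they are no part of the job. Leave any purple look-alike of the plug_a alone. What is shaped like the plug_b but purple is not meant.

How it is judged:
By the outcome, as a careful person would: the job done as asked, in the order asked, and still so for the second after the job is handed in, with the robot touching nothing.
It also fails if it takes over 56 s, if anything falls off the work surface, if the arm or the gripper's body presses on something with over 40 N, if the wrist force passes 120 N, or if a joint passes its speed limit or range.

ROBOT

A 6-joint arm with a two-finger parallel gripper is mounted at the origin on the work surface. World frame = base frame: x ahead of the robot, y to its left, z up, the work surface at z = 0. Lengths are in mm, angles in rad, forces in N, time in s.
With the tool pointing down it reaches from about 350 to 975 mm from the base axis. Payload 7.1 kg.
Tool frame: the origin (TCP) lies between the finger pads; the fingertips stand 14 mm ahead of it and the grasp point (between the pads) lies 5 mm behind it; z points along the fingers, x is the direction in which the jaws open and shut, and the axes are right-handed (so a half turn about z gives the same grasp; the last joint's range is limited). The gripper opens to 88 mm and grips with 3 to 60 N. Pads are 20 mm wide; open, the fingers measure 115 mm over their backs; the gripper's body (75 mm by 178 mm) begins 61 mm behind the grasp point.
Start: joints at [1.221, 0.423, 1.63, -0, 1.089, -0.019], TCP at [202.968, 591.108, 236.675] pointing down, gripper open.
Joint ranges: [-3, 3], [-0.9, 2.11], [0.09, 2.58], [-1.31, 4.45], [0.11, 2.69], [-2.54, 2.54]. Speed limits (rad/s): [2.39, 2.39, 3.01, 3.14, 3.14, 3.14].

INTERFACE

Orientations are given as a unit quaternion [w, x, y, z].
In Python, from rig import status, optics, bot gives the robot as it stands.
- The arm moves only by the shell command python3 -m pendant 'ROWS' [FORCE]. ROWS is a JSON object of lists of equal length, an entry for each row: "rotation": the turn, a rotation vector about the tool's x, y, z in rad, a list of three; "offset": the shift along the tool's x, y, z in mm, a list of three; "claw": the opening, from -1 (shut) to 1 (fully open). In form: {"rotation": [[ax, ay, az], ...], "offset": [[tx, ty, tz], ...], "claw": [claw, ...]}. A call has 1 to 10 rows; each row is the pose to reach, as a shift and turn from the pose commanded when the call began, along the tool's axes at that moment; what a row does not reach only later rows make up. A row lasts 1/12 s, in which the tool goes at most 41.7 mm and 7.16 degrees, less where a joint would pass 70% of its speed; a pose out of reach is approached as far as the arm can. A call with a gripper value outside its range is refused whole. The fingers move at their own pace and stop on an object; FORCE is the grip in N (left out, the last holds). Time passes only in rows, so rows that repeat a pose let the fingers close. It gives the time, the measured TCP pose, the force and the opening at its end, in the units of the state.
- status.sense(): the state, without advancing time (a new reading comes with each control period).
- optics.capture(name): name is "scene" or "side" or "wrist"; returns a dict with "img" (480x640x3 uint8, blue, green, red), "z_map" (480x640 float32, mm along the optical axis (not along the pixel's ray), 0 where there is no reading), "intrinsics" (3x3 intrinsics, pixels), "R" (3x3) and "t" (3): a world point X has camera coordinates R X + t; the wrist camera has in their place "mount" (4x4, takes a point from camera to tool coordinates, whose origin is the TCP and whose axes are the tool frame's). Camera axes: x right, y down, z forward; pixel columns grow to the right and rows downward; lengths in mm; the calibration is good to about 2 mm. A picture is of the moment at which its call begins: read the wrist's pose just before it.
- bot.sign_off(): hands the job in, once; it reports no verdict.
Trained networks look in a picture, given as the dict that the camera call returned (one of the last four; its "shot" number tells which), for a name from the list of things; names that differ only in an ending like _2 or _b are one class to them, and where a whole thing is asked for, a point or a joint stands for the part that bears it (a point fixed in the world has none). Each returns a list of dicts, best first, with "conf" (0 to 1); they miss things now and then, are a little off and sometimes report something else, mostly with a low value. They report only what shows in the picture. A call takes as long as a camera call. They do not tell look-alikes from the thing itself.
- optics.search_frame(name, picture): "bbox" ([centre column, centre row, width, height] in pixels, round what is visible of it).
- optics.regions_of(name, picture): "mask" (480x640 bool, what is visible of it) and "bbox" ([centre column, centre row, width, height] in pixels, round what is visible of it).
The state is a dict: "time_s": time; "qpos": joint angles; "joint_velocities": joint speeds; "tau": joint torques, N m; "tcp_pos": TCP position; "tool_rot": TCP orientation; "wrist_force": force on the tool from outside, world axes, zero at the start; "ft_torque": the same for the moment, N m; "gripper_width": finger opening in mm.
Only numpy, scipy, OpenCV 4.12 (cv2) and the standard library are available. Lean on these libraries where they do the work, as an engineer would, in place of code of your own. Each camera call takes 0.05 s, during which the arm holds its last target.

## Working session

There is one attempt and no reset: what is moved stays moved. The work goes in short steps, Python scripts to look and compute and a shell command to move; the robot and the scene stay as the last step left them, time stands still between calls to the robot, and variables do not carry over. Pictures are saved under pics/ and viewed, and the job is handed in when it is done.

```bash
mkdir -p pics; ls
python3 - <<'E'
from rig import status, optics, bot
import cv2,pickle
s=status.sense(); print(s)
for n in ("scene","side"):
    p=optics.capture(n); pickle.dump(p,open(f"pics/{n}0.pkl","wb")); cv2.imwrite(f"pics/{n}0.png",p["img"])
    for k in("plug_a","tray"):
        for r in optics.search_frame(k,p): print(n,k,r)
print(status.sense()["time_s"])
E
```

```text
pics
{'time_s': 0.0, 'qpos': array([ 1.22099476e+00,  4.23786479e-01,  1.63070752e+00,  1.88352690e-05,
        1.08860333e+00, -1.90052566e-02]), 'joint_velocities': array([ 6.83766572e-05, -6.24359177e-04, -5.35204270e-04,  9.35642245e-04,
        1.11062278e-03, -1.20189689e-03]), 'tau': array([ 6.03120388e-04, -5.44641423e+01, -2.73673242e+01,  6.45916373e-02,
        2.27079412e-02, -1.54247700e-04]), 'tcp_pos': array([202.7849246 , 590.61167853, 235.92874606]), 'tool_rot': array([ 4.18538488e-04,  8.13880762e-01,  5.81031444e-01, -6.25221968e-04]), 'wrist_force': array([ 0.49904843,  0.17804756, -0.07895948]), 'ft_torque': array([ 0.02452659, -0.00330708, -0.01360531]), 'gripper_width': 87.86368552551087}
scene plug_a {'bbox': [372.1, 207.8, 24.4, 39.5], 'conf': 0.92}
scene plug_a {'bbox': [413.8, 195.1, 30.4, 40.2], 'conf': 0.77}
scene plug_a {'bbox': [291.9, 242.3, 25.8, 42.1], 'conf': 0.75}
scene plug_a {'bbox': [457.8, 184.6, 34.9, 38.8], 'conf': 0.75}
scene plug_a {'bbox': [309.4, 283.2, 25.9, 38.5], 'conf': 0.62}
scene tray {'bbox': [180.9, 239.8, 80.0, 89.6], 'conf': 0.75}
side plug_a {'bbox': [362.6, 331.5, 33.0, 42.2], 'conf': 0.95}
side plug_a {'bbox': [370.2, 384.4, 34.3, 43.0], 'conf': 0.9}
side plug_a {'bbox': [278.0, 226.7, 25.4, 40.4], 'conf': 0.83}
side plug_a {'bbox': [323.4, 222.9, 24.5, 41.7], 'conf': 0.79}
side plug_a {'bbox': [350.4, 288.6, 28.4, 41.9], 'conf': 0.65}
side tray {'bbox': [350.0, 164.9, 73.3, 42.0], 'conf': 0.92}
0.3
```

View pics/scene0.png

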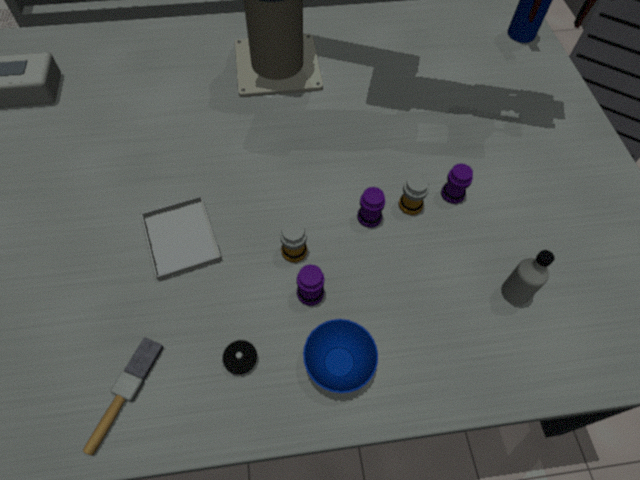

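View pics/side0.png

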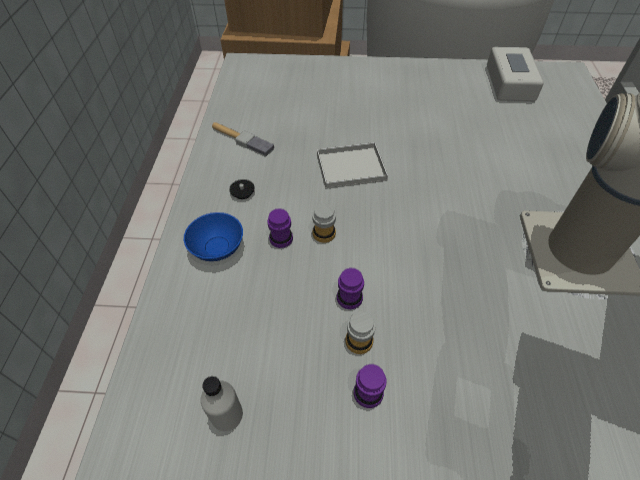

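Five things fit the plug's shape in the scene view. Brass/steel ones are at (414,196) and (293,243). Purple ones are at (372,207), (457,184) and (310,284), and those are the look-alikes. The tray is at (181,239). Next I'll enlarge a crop to confirm this and measure positions.

```bash
cat > h.py <<'E'
import numpy as np,cv2
def cloud(p,mask=None):
    z=p["z_map"]; K=p["intrinsics"]
    v,u=np.nonzero((z>0)&(mask if mask is not None else True))
    d=z[v,u]; c=np.stack([(u-K[0,2])/K[0,0]*d,(v-K[1,2])/K[1,1]*d,d],1)
    return (c-p["t"])@p["R"],u,v     # R^T(c-t)
def fitc(xy,r=None):
    from scipy.optimize import least_squares
    f=(lambda q:np.hypot(*(xy-q[:2]).T)-r)
    return least_squares(f,xy.mean(0),loss="soft_l1").x
E
python3 - <<'E'
import pickle,cv2,numpy as np
from h import *
for n,bx in (("scene",[(414,196),(293,243),(372,207),(457,184),(310,284)]),("side",[(360,331),(324,223),(350,288),(370,384),(280,227)])):
    p=pickle.load(open(f"pics/{n}0.pkl","rb"))
    P,u,v=cloud(p)
    for (a,b) in bx:
        m=(abs(u-a)<22)&(abs(v-b)<26)&(P[:,2]>8)&(P[:,2]<95)
        Q=P[m]; 
        top=Q[Q[:,2]>76]
        print(n,(a,b),len(Q),"zmax",Q[:,2].max().round(1),"topmean",top.mean(0).round(1),len(top),"ext",top.min(0).round(0),top.max(0).round(0))
        F=Q[(Q[:,2]>66)]; print("   bbox mid all>66",((F.max(0)+F.min(0))/2).round(1))
    a,b=((181,239) if n=="scene" else (351,165))
    m=(abs(u-a)<50)&(abs(v-b)<50)&(P[:,2]>8)&(P[:,2]<30)
    Q=P[m][:,:2].astype(np.float32); print("tray",cv2.minAreaRect(Q),cv2.boxPoints(cv2.minAreaRect(Q)).round(0).tolist())
p=pickle.load(open("pics/scene0.pkl","rb"))
cv2.imwrite("pics/crop0.png",cv2.resize(p["img"][150:310,270:480],None,fx=3.5,fy=3.5,interpolation=2))
E
```

```text
scene (414, 196) 852 zmax 85.9 topmean [491.1 244.5  81.7] 302 ext [468. 224.  76.] [512. 267.  86.]
   bbox mid all>66 [491.5 243.6  76. ]
scene (293, 243) 949 zmax 85.2 topmean [584.5 -16.6  81.4] 424 ext [550. -40.  76.] [659.  12.  85.]
   bbox mid all>66 [604.4 -16.3  75.6]
scene (372, 207) 848 zmax 86.3 topmean [511.4 149.2  81.6] 318 ext [486. 128.  76.] [532. 171.  86.]
   bbox mid all>66 [510.9 149.2  76.2]
scene (457, 184) 853 zmax 85.2 topmean [474.1 344.6  81.7] 289 ext [451. 324.  76.] [495. 367.  85.]
   bbox mid all>66 [474.9 344.4  75.6]
scene (310, 284) 959 zmax 85.8 topmean [670.5   1.   81.5] 419 ext [648. -20.  77.] [691.  22.  86.]
   bbox mid all>66 [671.6   1.3  75.9]
tray ((512.8042602539062, -247.036865234375), (164.85679626464844, 130.1271514892578), 13.318575859069824) [[418.0, -203.0], [448.0, -329.0], [608.0, -291.0], [578.0, -165.0]]
side (360, 331) 1003 zmax 86.7 topmean [490.9 245.4  82.6] 423 ext [470. 223.  78.] [512. 266.  87.]
   bbox mid all>66 [491.5 246.5  76.3]
side (324, 223) 750 zmax 85.6 topmean [573.3 -18.7  82.4] 256 ext [553. -43.  77.] [595.   2.  86.]
   bbox mid all>66 [573.7 -19.2  75.8]
side (350, 288) 929 zmax 86.0 topmean [509.5 157.   82.5] 383 ext [479. 128.  77.] [533. 230.  86.]
   bbox mid all>66 [507.6 178.8  76. ]
side (370, 384) 1100 zmax 86.3 topmean [474.  345.4  82.5] 532 ext [453. 323.  78.] [495. 366.  86.]
   bbox mid all>66 [473.6 346.5  76.2]
side (280, 227) 759 zmax 86.3 topmean [670.3   2.   82.6] 258 ext [649. -22.  77.] [691.  24.  86.]
   bbox mid all>66 [670.7   2.5  76.2]
tray ((502.44451904296875, -199.58302307128906), (161.17556762695312, 239.35255432128906), 13.584417343139648) [[396.0, -102.0], [452.0, -335.0], [609.0, -297.0], [553.0, -64.0]]
```

View pics/crop0.png

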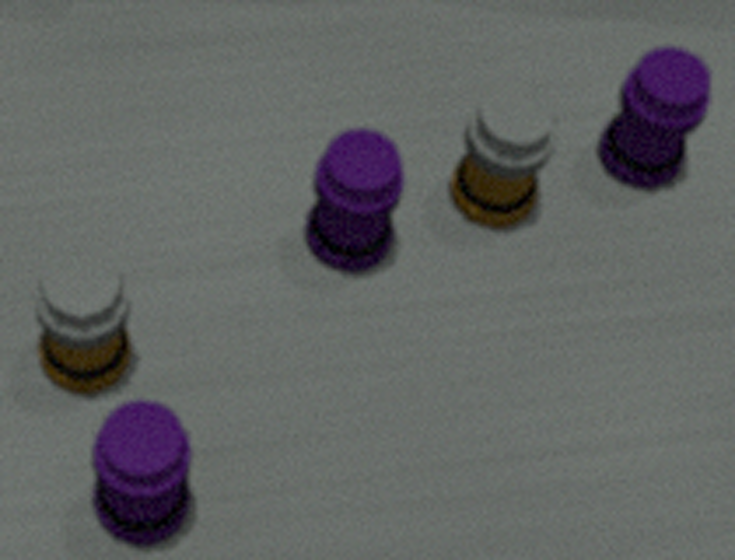

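The crop confirms it. The brass/steel plugs are at world (491,245) and (573,-18), and the purple ones at (511,149), (474,345) and (671,1) are to be left alone. The tray is centred at about (513,-247). I'll go over the first plug with the jaws shut.

```bash
python3 -m pendant '{"rotation": [[0,0,0],[0,0,0],[0,0,0],[0,0,0],[0,0,0],[0,0,0],[0,0,0],[0,0,0],[0,0,0],[0,0,0]], "offset": [[-234,385,0],[-234,385,0],[-234,385,0],[-234,385,0],[-234,385,0],[-234,385,0],[-234,385,0],[-234,385,0],[-234,385,0],[-234,385,0]], "claw": [-1,-1,-1,-1,-1,-1,-1,-1,-1,-1]}' 20
cat >> h.py <<'E'
def need(s,target):
    from scipy.spatial.transform import Rotation as R
    q=s["tool_rot"]; M=R.from_quat([q[1],q[2],q[3],q[0]])
    return M.inv().apply(np.array(target)-s["tcp_pos"]).round(1)
E
python3 - <<'E'
from h import *
from rig import status
s=status.sense(); print(s["tcp_pos"],s["tool_rot"],s["wrist_force"],s["gripper_width"],need(s,(491.2,244.8,170)))
E
```

```text
time_s: 1.13
tcp_pos: [470.4, 269.0, 236.9]
tool_rot: [0.0, 0.814, 0.581, 0.0]
wrist_force: [0.2, 0.1, -0.6]
gripper_width: 24.3
[470.41375577 269.00588832 236.87770522] [1.01457895e-05 8.13859936e-01 5.81061074e-01 1.83322525e-04] [ 0.16789757  0.05225579 -0.63286622] 24.331495356231244 [-16.2  27.5  66.9]
```

```bash
python3 -m pendant '{"rotation": [[0,0,0],[0,0,0],[0,0,0],[0,0,0],[0,0,0],[0,0,0]], "offset": [[-16,27,66],[-16,27,66],[-16,27,66],[-16,27,66],[-16,27,66],[-16,27,66]], "claw": [-1,-1,-1,-1,-1,-1]}'
cat >> h.py <<'E'
def wcap():
    from rig import status,optics
    from scipy.spatial.transform import Rotation as R
    s=status.sense(); p=optics.capture("wrist")
    q=s["tool_rot"]; T=np.eye(4); T[:3,:3]=R.from_quat([q[1],q[2],q[3],q[0]]).as_matrix(); T[:3,3]=s["tcp_pos"]
    W=T@np.array(p["mount"]); p["R"]=W[:3,:3].T; p["t"]=-W[:3,:3].T@W[:3,3]
    return s,p
E
python3 - <<'E'
from h import *
s,p=wcap(); cv2.imwrite("pics/w1.png",p["img"])
print(s["tcp_pos"],s["gripper_width"],p["mount"],need(s,(491.2,244.8,100)))
P,u,v=cloud(p)
d=np.hypot(P[:,0]-491,P[:,1]-245)<40
for lo,hi in((60,68),(76,90)):
    Q=P[d&(P[:,2]>lo)&(P[:,2]<hi)]; print(lo,len(Q), Q.min(0) if len(Q) else 0,Q.max(0) if len(Q) else 0,Q.mean(0) if len(Q) else 0)
E
```

```text
time_s: 1.63
tcp_pos: [490.2, 248.2, 172.4]
tool_rot: [0.0, 0.814, 0.582, 0.001]
wrist_force: [-0.3, -0.0, 0.2]
gripper_width: 0.7
[490.18573054 248.22248555 172.35162359] 0.701107507036203 [[ 9.99999839e-01 -5.24136495e-04 -2.15172439e-04  2.00212316e-01]
 [ 5.63750974e-04  9.58388726e-01  2.85465816e-01 -7.78439090e+01]
 [ 5.65957869e-05 -2.85465892e-01  9.58388868e-01 -1.48449316e+02]
 [ 0.00000000e+00  0.00000000e+00  0.00000000e+00  1.00000000e+00]] [-3.   1.9 72.3]
60 995 [464.40471022 219.45330197  60.02263088] [511.18561404 270.86491439  67.98951517] [476.62005088 250.1284369   66.00597146]
76 3175 [468.43802566 223.61522944  77.37537159] [511.99037628 266.91142615  84.57749063] [489.30747188 245.48854295  82.28469944]
```

View pics/w1.png

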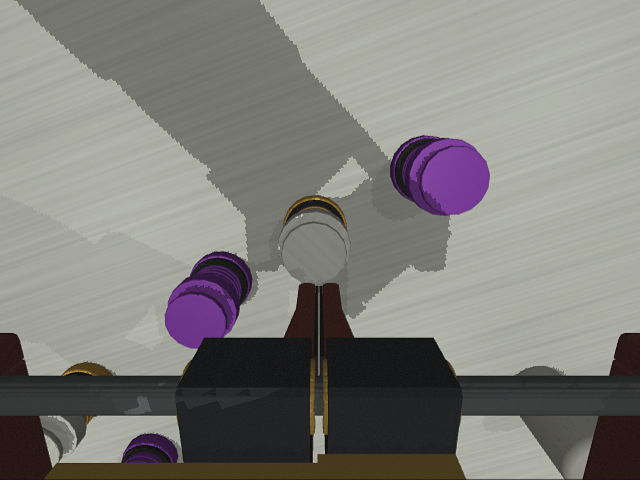

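Wrist view: the steel cap of the target is at (315,247), centred at world (490,245). The shut fingertips are at (318,290), nearly above it. The purple ones at (445,178) and (205,300) are clear. Now I'll descend to just above the cap.

```bash
python3 -m pendant '{"rotation": [[0,0,0],[0,0,0],[0,0,0],[0,0,0],[0,0,0]], "offset": [[-1,0,35],[-1,0,68],[-1,0,68],[-1,0,68],[-1,0,68]], "claw": [-1,-1,-1,-1,-1]}'
python3 - <<'E'
from h import *
from rig import status
s=status.sense(); print(s["tcp_pos"],s["wrist_force"],need(s,(490.3,245.3,86)))
E
```

```text
time_s: 2.1
tcp_pos: [490.2, 246.9, 104.4]
tool_rot: [0.0, 0.814, 0.581, 0.001]
wrist_force: [0.4, -0.2, -0.6]
gripper_width: 0.7
[490.19368861 246.90272781 104.44761885] [ 0.36611151 -0.1617229  -0.58928894] [-1.5  0.6 18.4]
```

```bash
python3 -m pendant '{"rotation": [[0,0,0],[0,0,0],[0,0,0],[0,0,0],[0,0,0],[0,0,0],[0,0,0]], "offset": [[-1,0,6],[-1,0,10],[-1,0,13],[-1,0,15],[-1,0,16],[-1,0,16],[-1,0,16]], "claw": [-1,-1,-1,-1,-1,-1,-1]}'
```

```text
time_s: 2.68
tcp_pos: [489.5, 245.1, 86.9]
tool_rot: [0.0, 0.814, 0.581, 0.0]
wrist_force: [0.9, 0.7, 1.1]
gripper_width: 0.6
```

```bash
python3 -m pendant '{"rotation": [[0,0,0],[0,0,0],[0,0,0],[0,0,0]], "offset": [[0,0,1],[0,0,1],[0,0,1],[0,0,1]], "claw": [-1,-1,-1,-1]}'
python3 - <<'E'
from h import *
from rig import status
s=status.sense(); print(s["tcp_pos"],s["wrist_force"])
E
```

```text
time_s: 3.02
tcp_pos: [489.4, 245.0, 86.3]
tool_rot: [0.0, 0.814, 0.581, 0.0]
wrist_force: [0.1, 0.4, 9.1]
gripper_width: 0.3
[489.39619268 245.0163742   86.30351954] [0.11961917 0.44631132 9.10918619]
```

```bash
python3 -m pendant '{"rotation": [[0,0,0],[0,0,0],[0,0,0],[0,0,0]], "offset": [[0,0,1],[0,0,1],[0,0,1],[0,0,1]], "claw": [-1,-1,-1,-1]}'
```

```text
time_s: 3.35
tcp_pos: [489.4, 245.1, 86.2]
tool_rot: [0.0, 0.814, 0.581, 0.0]
wrist_force: [-2.2, -1.3, 17.9]
gripper_width: 0.3
```

17.9 N with no further travel, so the cap is on its stop. I'll lift straight off and look.

```bash
python3 -m pendant '{"rotation": [[0,0,0],[0,0,0],[0,0,0],[0,0,0],[0,0,0],[0,0,0],[0,0,0]], "offset": [[0,0,-4],[0,0,-20],[0,0,-50],[0,0,-85],[0,0,-85],[0,0,-85],[0,0,-85]], "claw": [-1,-1,-1,-1,-1,-1,-1]}'
python3 - <<'E'
from h import *
s,p=wcap(); cv2.imwrite("pics/w2.png",p["img"])
print(s["tcp_pos"],s["wrist_force"],need(s,(573.3,-18,s["tcp_pos"][2])))
P,u,v=cloud(p)
for c in((490,245),(511,149)):
  d=np.hypot(P[:,0]-c[0],P[:,1]-c[1])<15
  Q=P[d&(P[:,2]>55)&(P[:,2]<100)]; print(c,len(Q),np.median(Q[:,2]),Q.mean(0))
d=np.hypot(P[:,0]-490,P[:,1]-245)<40
Q=P[d&(P[:,2]>60)&(P[:,2]<90)]; print((Q.max(0)+Q.min(0))/2,Q.max(0)-Q.min(0))
E
```

```text
time_s: 3.93
tcp_pos: [488.2, 244.5, 169.0]
tool_rot: [-0.0, 0.814, 0.581, -0.001]
wrist_force: [-0.4, 0.5, 0.0]
gripper_width: 0.3
[488.22848118 244.52281285 168.98850383] [-0.38052375  0.46688168  0.01069054] [-2.207e+02  1.657e+02  1.000e-01]
(490, 245) 1443 72.39135877120677 [489.84737312 245.03388645  72.38883582]
(511, 149) 1202 82.33446456561452 [509.86477281 148.98473945  82.34075013]
[490.04961636 245.1041381   67.33020717] [51.58338565 51.24696882 14.63912842]
```

View pics/w2.png

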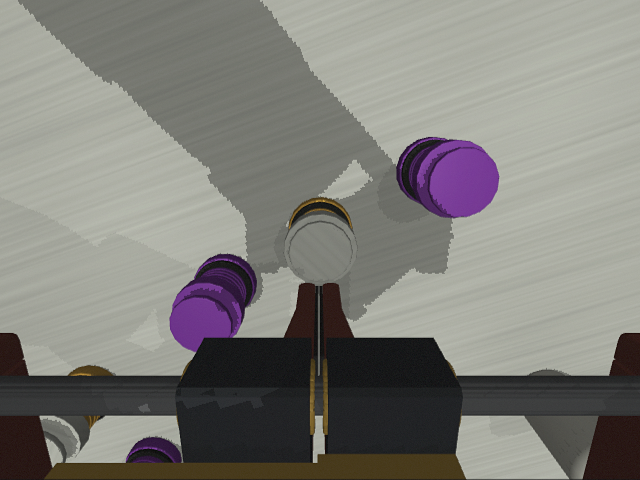

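The cap stays at 72.4 mm, against 82.3 mm for an untouched neighbour, so plug 1 at (490,245) is good. Wrist view: its cap at (320,248) sits down on the flange. Next is plug 2.

```bash
python3 -m pendant '{"rotation": [[0,0,-0.1],[0,0,-0.2],[0,0,-0.3],[0,0,-0.4],[0,0,-0.5],[0,0,-0.5],[0,0,-0.5],[0,0,-0.5],[0,0,-0.5]], "offset": [[-221,166,0],[-221,166,0],[-221,166,0],[-221,166,0],[-221,166,0],[-221,166,0],[-221,166,0],[-221,166,0],[-221,166,0]], "claw": [-1,-1,-1,-1,-1,-1,-1,-1,-1]}'
python3 - <<'E'
from h import *
s,p=wcap(); cv2.imwrite("pics/w3.png",p["img"])
print(s["tcp_pos"],s["qpos"],need(s,(573.3,-18,104)))
P,u,v=cloud(p)
d=np.hypot(P[:,0]-573,P[:,1]+18)<40
for lo,hi in((60,90),(76,90)):
    Q=P[d&(P[:,2]>lo)&(P[:,2]<hi)]; print(lo,len(Q), (Q.min(0)+Q.max(0))/2,Q.max(0)-Q.min(0),Q.mean(0))
E
```

```text
time_s: 4.73
tcp_pos: [573.4, -19.2, 167.9]
tool_rot: [-0.001, 0.646, 0.763, -0.001]
wrist_force: [-0.3, -0.3, -0.2]
gripper_width: 0.4
[573.36922528 -19.20640312 167.86052603] [-5.43152399e-02  4.38696069e-01  1.79254858e+00  2.10591227e-04
  9.13749233e-01 -1.79132926e+00] [ 1.1  0.3 63.9]
60 4315 [570.12651612 -19.55911625  72.35328367] [46.96132303 51.36610348 24.6867702 ] [568.42695364 -20.2390569   78.4939079 ]
76 3299 [572.20773569 -19.34584258  81.06711296] [42.79888389 43.67245304  7.25911163] [571.58981232 -19.66070814  82.32145074]
```

View pics/w3.png

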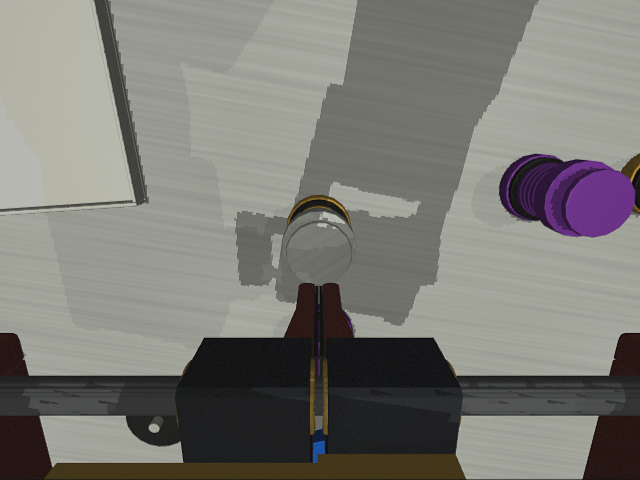

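Wrist view: plug 2's steel cap is up at (319,250), world (572,-19), and the fingers are above it. Now I'll press it.

```bash
python3 -m pendant '{"rotation": [[0,0,0],[0,0,0],[0,0,0],[0,0,0],[0,0,0],[0,0,0],[0,0,0],[0,0,0]], "offset": [[0,-1,35],[0,-1,60],[0,-1,70],[0,-1,75],[0,-1,79],[0,-1,81],[0,-1,81],[0,-1,81]], "claw": [-1,-1,-1,-1,-1,-1,-1,-1]}'
```

```text
time_s: 5.45
tcp_pos: [573.8, -17.9, 89.7]
tool_rot: [0.0, 0.645, 0.764, 0.0]
wrist_force: [-1.9, 1.3, 4.2]
gripper_width: 0.4
```

```bash
python3 -m pendant '{"rotation": [[0,0,0],[0,0,0],[0,0,0],[0,0,0],[0,0,0]], "offset": [[0,0,2],[0,0,4],[0,0,4],[0,0,4],[0,0,4]], "claw": [-1,-1,-1,-1,-1]}'
```

```text
time_s: 5.87
tcp_pos: [573.2, -17.6, 87.0]
tool_rot: [-0.0, 0.645, 0.764, 0.0]
wrist_force: [-9.8, 4.0, 23.0]
gripper_width: 0.3
```

```bash
python3 -m pendant '{"rotation": [[0,0,0],[0,0,0],[0,0,0]], "offset": [[0,0,0.5],[0,0,0.5],[0,0,0.5]], "claw": [-1,-1,-1]}'
python3 - <<'E'
from rig import status
s=status.sense(); print(s["tcp_pos"],s["wrist_force"])
E
```

```text
time_s: 6.12
tcp_pos: [573.1, -17.6, 86.8]
tool_rot: [-0.0, 0.645, 0.764, 0.0]
wrist_force: [-12.0, 4.4, 28.1]
gripper_width: 0.2
[573.11641815 -17.58326306  86.83217998] [-12.02156252   4.42687472  28.10179552]
```

28 N with almost no travel, so it's on the stop. Letting go.

```bash
python3 -m pendant '{"rotation": [[0,0,0],[0,0,0],[0,0,0],[0,0,0],[0,0,0],[0,0,0],[0,0,0]], "offset": [[0,0,-4],[0,0,-20],[0,0,-50],[0,0,-85],[0,0,-85],[0,0,-85],[0,0,-85]], "claw": [-1,-1,-1,-1,-1,-1,-1]}'
python3 - <<'E'
from h import *
s,p=wcap(); cv2.imwrite("pics/w4.png",p["img"])
print(s["tcp_pos"],s["wrist_force"])
P,u,v=cloud(p)
d=np.hypot(P[:,0]-572,P[:,1]+19)<40
for lo,hi in((60,90),(76,90)):
    Q=P[d&(P[:,2]>lo)&(P[:,2]<hi)]; print(lo,len(Q), (Q.min(0)+Q.max(0))/2,Q.max(0)-Q.min(0),Q.mean(0)) if len(Q) else 0
d=np.hypot(P[:,0]-572,P[:,1]+19)<15
print(np.median(P[d&(P[:,2]<100)][:,2]))
from rig import optics
p=optics.capture("scene"); P,u,v=cloud(p)
for c in((490,245),(572,-19)):
  d=np.hypot(P[:,0]-c[0],P[:,1]-c[1])<12
  print(c,np.median(P[d&(P[:,2]<100)][:,2]),d.sum())
E
```

```text
time_s: 6.7
tcp_pos: [573.5, -18.3, 169.3]
tool_rot: [0.001, 0.645, 0.764, 0.0]
wrist_force: [-0.7, -0.3, -0.3]
gripper_width: 0.7
[573.53522467 -18.27631813 169.25928421] [-0.69779346 -0.30405978 -0.29693104]
60 4293 [570.37101108 -19.54045271  72.29292449] [46.99604081 51.30395361 24.44794978] [568.45612124 -20.22417535  78.44589055]
76 3271 [572.20535186 -19.501458    81.25460978] [43.32735925 43.46185397  6.52457919] [571.64564425 -19.73744088  82.32849773]
82.39845342208018
(490, 245) 72.16274813276809 83
(572, -19) 81.83178323141466 382
```

View pics/w4.png

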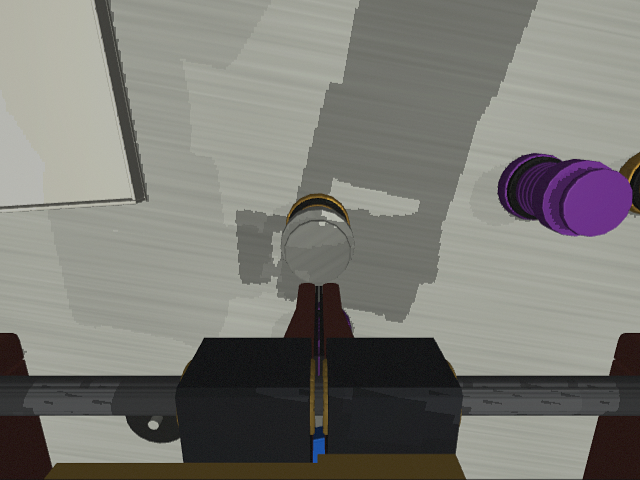

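Plug 2's cap is back at 82.4 mm (wrist view, cap up at (318,250)), and plug 1 still reads 72.2 mm. Plug 2 is the faulty one. I'll open the jaws and descend to the flange.

```bash
python3 -m pendant '{"rotation": [[0,0,0],[0,0,0],[0,0,0],[0,0,0],[0,0,0],[0,0,0],[0,0,0],[0,0,0]], "offset": [[-1,-1,0],[-1,-1,0],[-1,-1,0],[-1,-1,0],[-1,-1,20],[-1,-1,40],[-1,-1,55],[-1,-1,55]], "claw": [1,1,1,1,1,1,1,1]}'
python3 - <<'E'
from h import *
from rig import status
s=status.sense(); print(s["tcp_pos"],s["gripper_width"],need(s,(572.2,-19.4,54)))
E
```

```text
time_s: 7.47
tcp_pos: [570.5, -19.1, 111.3]
tool_rot: [-0.002, 0.645, 0.764, -0.002]
wrist_force: [0.2, -0.0, -0.5]
gripper_width: 49.9
[570.49075755 -19.13750413 111.29477576] 49.921819261979465 [-0.6  1.9 57.3]
```

```bash
python3 -m pendant '{"rotation": [[0,0,0],[0,0,0],[0,0,0],[0,0,0],[0,0,0],[0,0,0]], "offset": [[0,1,0],[0,1,0],[0,1,0],[0,1,0],[0,1,0],[0,1,0]], "claw": [1,1,1,1,1,1]}'
python3 - <<'E'
from h import *
s,p=wcap(); cv2.imwrite("pics/w5.png",p["img"]);print(s["tcp_pos"],s["gripper_width"],need(s,(572.2,-19.4,54)))
E
```

```text
time_s: 7.97
tcp_pos: [573.8, -19.1, 114.8]
tool_rot: [0.0, 0.645, 0.764, 0.0]
wrist_force: [-0.7, 0.2, 1.0]
gripper_width: 87.1
[573.8468561  -19.13999    114.80297202] 87.06608497134107 [ 0.  -1.7 60.8]
```

View pics/w5.png

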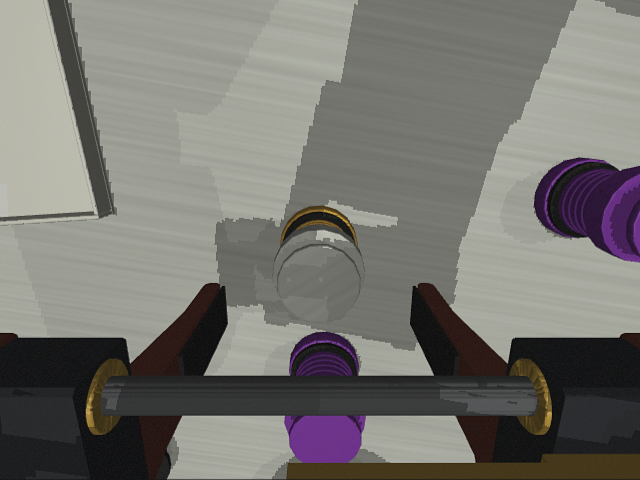

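The jaws straddle the plug: tips at about (220,290) and (415,290), plug between them at (319,270), and the purple one at (325,400) clear of both fingers. Now down and close.

```bash
python3 -m pendant '{"rotation": [[0,0,0],[0,0,0],[0,0,0],[0,0,0],[0,0,0],[0,0,0]], "offset": [[0,-1,20],[0,-1,40],[0,-1,55],[0,-1,60],[0,-1,60],[0,-1,60]], "claw": [1,1,1,1,1,1]}'
python3 -m pendant '{"rotation": [[0,0,0],[0,0,0],[0,0,0],[0,0,0],[0,0,0],[0,0,0],[0,0,0],[0,0,0],[0,0,0],[0,0,0]], "offset": [[0,0,0],[0,0,0],[0,0,0],[0,0,0],[0,0,0],[0,0,0],[0,0,0],[0,0,0],[0,0,0],[0,0,0]], "claw": [-1,-1,-1,-1,-1,-1,-1,-1,-1,-1]}' 20
```

```text
time_s: 8.52
tcp_pos: [572.8, -19.3, 54.5]
tool_rot: [0.0, 0.645, 0.764, 0.0]
wrist_force: [0.5, -0.1, 0.5]
gripper_width: 87.6
time_s: 9.35
tcp_pos: [572.7, -19.3, 54.4]
tool_rot: [0.0, 0.645, 0.764, 0.0]
wrist_force: [-0.9, -0.2, 4.8]
gripper_width: 51.4
```

```bash
python3 -m pendant '{"rotation": [[0,0,0],[0,0,0],[0,0,0],[0,0,0],[0,0,0],[0,0,0]], "offset": [[0,0,-10],[0,0,-30],[0,0,-60],[0,0,-80],[0,0,-80],[0,0,-80]], "claw": [-1,-1,-1,-1,-1,-1]}' 30
python3 - <<'E'
from h import *
s,p=wcap(); cv2.imwrite("pics/w6.png",p["img"]);print(s["tcp_pos"],s["gripper_width"],s["wrist_force"],need(s,(513,-247,134)))
E
```

```text
time_s: 9.85
tcp_pos: [572.9, -19.2, 135.0]
tool_rot: [0.001, 0.645, 0.764, 0.001]
wrist_force: [0.0, 0.1, -3.6]
gripper_width: 51.4
[572.91308805 -19.24891658 135.0074922 ] 51.39324904834094 [ 0.01764323  0.0869554  -3.55757237] [-214.4  -97.4    0.9]
```

View pics/w6.png

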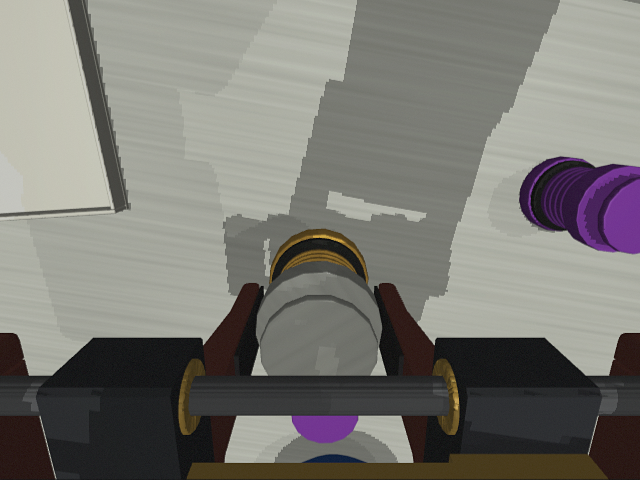

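The plug is held upright between the pads at (319,330), with 3.6 N of load on the wrist. Carrying it to the tray.

```bash
python3 -m pendant '{"rotation": [[0,0,0.05],[0,0,0.1],[0,0,0.15],[0,0,0.2],[0,0,0.25],[0,0,0.3],[0,0,0.35],[0,0,0.4],[0,0,0.4],[0,0,0.4]], "offset": [[-15,-7,0],[-45,-20,0],[-75,-34,0],[-105,-48,0],[-135,-61,0],[-165,-75,0],[-190,-86,0],[-206,-93,0],[-214,-97,0],[-214,-97,0]], "claw": [-1,-1,-1,-1,-1,-1,-1,-1,-1,-1]}'
python3 - <<'E'
from h import *
s,p=wcap(); cv2.imwrite("pics/w7.png",p["img"]);print(s["tcp_pos"],s["gripper_width"],s["wrist_force"],need(s,(513,-247,58)))
from rig import optics
p=optics.capture("scene"); cv2.imwrite("pics/s7.png",p["img"])
E
```

```text
time_s: 10.73
tcp_pos: [511.6, -247.5, 132.6]
tool_rot: [-0.001, 0.784, 0.621, -0.001]
wrist_force: [0.6, 0.3, -3.0]
gripper_width: 51.1
[ 511.58779707 -247.53544976  132.61209258] 51.130640199052884 [ 0.61715963  0.31157951 -2.99402865] [ 0.8  1.4 74.6]
```

View pics/w7.png

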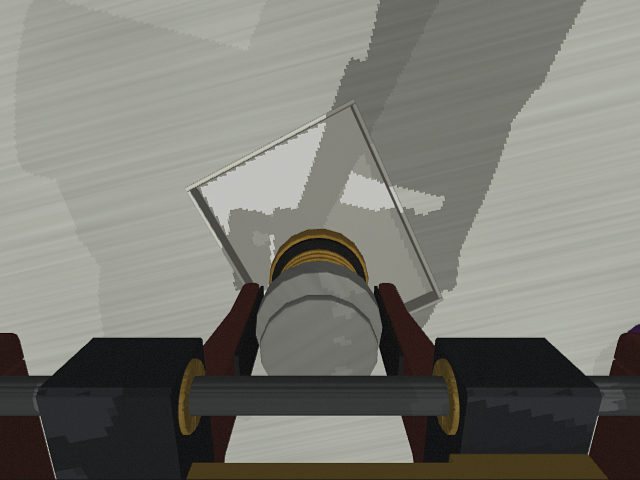

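View pics/s7.png

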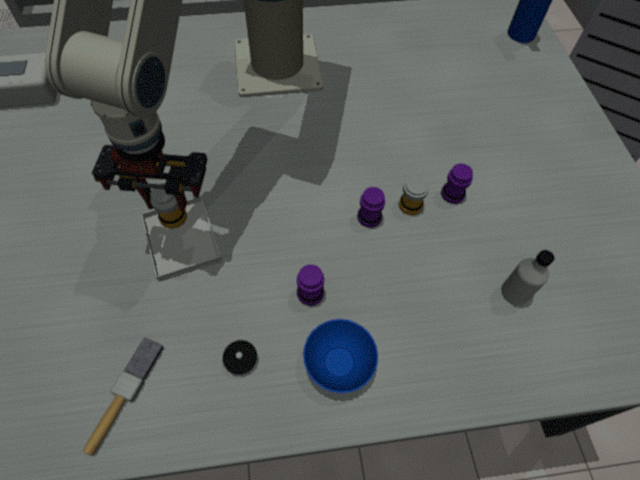

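The plug is held over the middle of the tray: scene view plug at (172,215), tray at (181,239). Lowering.

```bash
python3 -m pendant '{"rotation": [[0,0,0],[0,0,0],[0,0,0],[0,0,0],[0,0,0],[0,0,0],[0,0,0]], "offset": [[0,1,20],[0,1,45],[0,1,60],[0,1,68],[0,1,70],[0,1,70],[0,1,70]], "claw": [-1,-1,-1,-1,-1,-1,-1]}'
```

```text
time_s: 11.42
tcp_pos: [514.6, -246.5, 64.8]
tool_rot: [0.0, 0.784, 0.621, 0.0]
wrist_force: [0.3, -0.3, -3.1]
gripper_width: 51.1
```

```bash
python3 -m pendant '{"rotation": [[0,0,0],[0,0,0],[0,0,0],[0,0,0],[0,0,0]], "offset": [[0,0,4],[0,0,6],[0,0,7],[0,0,7],[0,0,7]], "claw": [-1,-1,-1,-1,-1]}'
```

```text
time_s: 11.83
tcp_pos: [514.1, -246.9, 57.4]
tool_rot: [0.0, 0.784, 0.621, 0.0]
wrist_force: [-1.2, 0.2, -1.5]
gripper_width: 51.5
```

```bash
python3 -m pendant '{"rotation": [[0,0,0],[0,0,0],[0,0,0]], "offset": [[0,0,0.5],[0,0,0.5],[0,0,0.5]], "claw": [-1,-1,-1]}'
```

```text
time_s: 12.08
tcp_pos: [514.2, -247.0, 57.4]
tool_rot: [0.0, 0.784, 0.621, 0.0]
wrist_force: [-3.2, 1.0, 5.9]
gripper_width: 51.5
```

On the tray floor: the force has gone from -3 N to +6 N. I'll open the jaws and then lift straight up.

```bash
python3 -m pendant '{"rotation": [[0,0,0],[0,0,0],[0,0,0],[0,0,0],[0,0,0],[0,0,0],[0,0,0],[0,0,0]], "offset": [[0,0,0],[0,0,0],[0,0,0],[0,0,0],[0,0,0],[0,0,0],[0,0,0],[0,0,0]], "claw": [1,1,1,1,1,1,1,1]}'
python3 -m pendant '{"rotation": [[0,0,0],[0,0,0],[0,0,0],[0,0,0],[0,0,0],[0,0,0],[0,0,0],[0,0,0]], "offset": [[0,0,-10],[0,0,-30],[0,0,-60],[0,0,-100],[0,0,-130],[0,0,-130],[0,0,-130],[0,0,-130]], "claw": [1,1,1,1,1,1,1,1]}'
python3 - <<'E'
from h import *
from rig import optics
s,p=wcap(); cv2.imwrite("pics/w8.png",p["img"]);print(s["tcp_pos"],s["gripper_width"],s["wrist_force"])
P,u,v=cloud(p); d=np.hypot(P[:,0]-514,P[:,1]+247)<15; print("plug2",np.median(P[d&(P[:,2]<110)][:,2]))
d=(np.hypot(P[:,0]-514,P[:,1]+247)<45)&(P[:,2]>79)&(P[:,2]<92);Q=P[d];print((Q.max(0)+Q.min(0))/2,Q.max(0)-Q.min(0))
for n in("scene","side"):
  p=optics.capture(n); cv2.imwrite(f"pics/{n}8.png",p["img"]); P,u,v=cloud(p)
  for c in((490,245),(514,-247),(511,149),(474,345),(671,1)):
    d=np.hypot(P[:,0]-c[0],P[:,1]-c[1])<12
    print(n,c,np.median(P[d&(P[:,2]<100)][:,2]))
E
python3 -c "
import cv2,numpy as np
a=cv2.imread('pics/scene8.png');b=cv2.imread('pics/side8.png')
cv2.imwrite('pics/f8.png',np.vstack([cv2.resize(a[130:310,120:480],None,fx=2,fy=2)[:300],cv2.resize(b[130:420,180:420][:, :],(720,300))]))"
```

```text
time_s: 12.75
tcp_pos: [513.9, -246.8, 56.6]
tool_rot: [0.0, 0.784, 0.621, -0.0]
wrist_force: [0.0, 0.0, -1.0]
gripper_width: 87.8
time_s: 13.42
tcp_pos: [513.5, -246.5, 186.6]
tool_rot: [-0.0, 0.784, 0.621, -0.0]
wrist_force: [0.4, 0.6, 0.0]
gripper_width: 87.9
[ 513.50376455 -246.51998623  186.63446563] 87.86366842498629 [0.37770568 0.55106415 0.02769874]
plug2 85.38900127003083
[ 513.91719292 -246.65767747   83.98917277] [43.48846628 43.24299886  7.32862074]
scene (490, 245) 71.7318293187466
scene (514, -247) 84.2276091031808
scene (511, 149) 81.72776482917716
scene (474, 345) 82.10937019030962
scene (671, 1) 81.60632677141726
side (490, 245) 72.746166900795
side (514, -247) 85.48227352414237
side (511, 149) 82.84248975114326
side (474, 345) 82.61009603361805
side (671, 1) 82.64883084960115
```

View pics/w8.png

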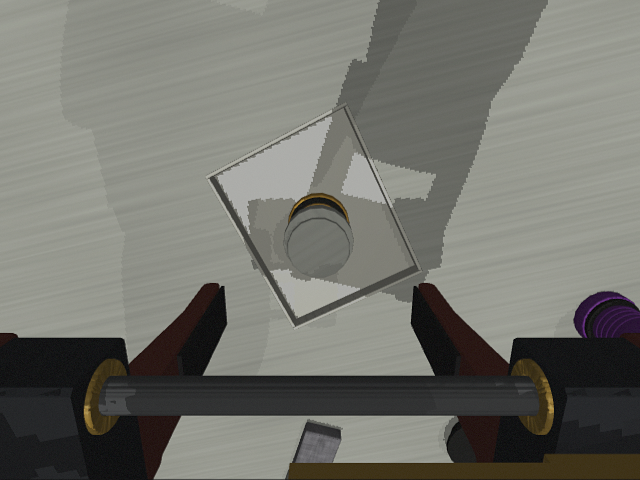

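View pics/side8.png

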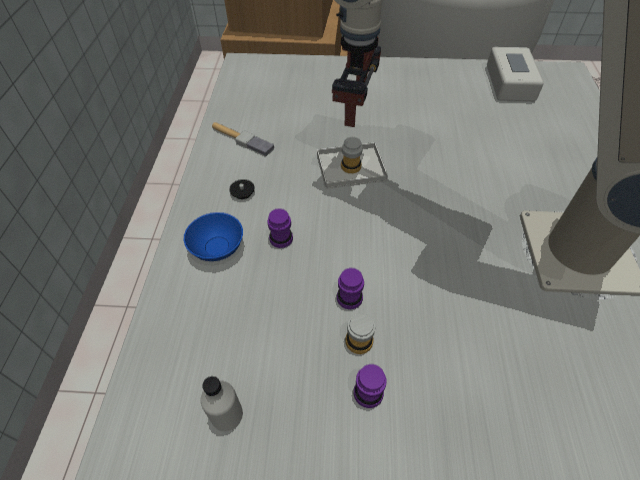

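The faulty plug stands upright in the middle of the tray: wrist view (318,240), side view (351,155), cap top at 85 mm = 82 + 3 mm floor. The good plug is still where it was, at side view (360,333), with its cap at about 72 mm. The look-alikes haven't moved and the arm is clear, so I'm handing in.

```bash
python3 -c "
from rig import bot; print(bot.sign_off())"
```

```text
the job is handed in; nothing more can be done
None
```

I pressed both caps fully down from above and let go, and exactly one plug turned out faulty. The job was handed in at about 13.6 s of the 56 s allowed.

- **Good plug, at (490, 245):** it was pressed to about 18 N on the stop, and its cap stayed down. The last checks read its cap top at 71.7 and 72.7 mm, so it is still down, and the plug is still where it was.
- **Faulty plug, first at (572, -19):** it was pressed to about 28 N on the stop, and its cap sprang back to 82 mm. I gripped it by the flange and stood it upright near the middle of the tray, at (514, -247). Its cap top now reads 84 to 85 mm, which matches 82 mm plus the 3 mm tray floor.

During the second press there was a sideways force of about 12 N at the wrist, and the tip stopped about 0.6 mm higher than on the first plug. I took that as arm flex, because the force kept rising with almost no travel. The plug did not shift.

The purple look-alikes were not touched, and the open gripper was well above everything at the end. No final check failed or disagreed; height readings from the different cameras differed by about 1 mm, within their calibration.

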